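Unlock the coffee bar's cash box

ROBOT

A 6-joint arm with a two-finger parallel gripper is mounted at the origin on the work surface. World frame = base frame: x ahead of the robot, y to its left, z up, the work surface at z = 0. Lengths are in mm, angles in rad, forces in N, time in s.
With the tool pointing down it reaches from about 350 to 775 mm from the base axis. Payload 7.3 kg.
Tool frame: the origin (TCP) lies at the very end of the fingers, on their centre line; the grasp point (between the pads) lies 19 mm behind it (bot.grip_point_offset is the distance from the TCP to the grasp point, in mm); z points along the fingers, y is the line along which they close (so a half turn about z gives the same grasp; the last joint's range is limited). The gripper opens to 92 mm and grips with 3 to 60 N. Pads are 19 mm wide; open, the fingers measure 130 mm over their backs; the gripper's body (75 mm by 190 mm) begins 47 mm behind the grasp point.
Start: joints at [1.192, 0.342, 1.524, -0, 1.275, -0.146], TCP at [121.103, 510.861, 226.741] pointing down, gripper open.
Joint ranges: [-2.53, 2.53], [-0.77, 2.02], [0.04, 2.7], [-1, 4.14], [0.28, 2.66], [-3.11, 3.11]. Speed limits (rad/s): [2.57, 2.57, 3.14, 3.14, 3.14, 3.14].

INTERFACE

Orientations are given as [roll, pitch, yaw] about the fixed x, y, z axes, in that order (R = Rz(yaw) Ry(pitch) Rx(roll)).
In Python, from plant import bot gives the robot as it stands. The module is installed in compiled form; this text tells all that it offers.
- The arm moves only by the shell command python3 -m jog 'ROWS' [OPENING]. ROWS is JSON, a list of rows, each a list of 6 numbers: the shift along the tool's x, y, z in mm, then the turn, a rotation vector about the tool's x, y, z in rad. In form: [[dx, dy, dz, rx, ry, rz], ...]. A call has 1 to 12 rows; each row shifts and turns the commanded pose from where the row before left it, along the tool's axes as they then stand; what a row does not reach is not made up. A row lasts 1/10 s, in which the tool goes at most 50 mm and 8.59 degrees, less where a joint would pass 70% of its speed; a pose out of reach is approached as far as the arm can. A call with a gripper value outside its range is refused whole. OPENING is the opening in per cent of the stroke, from 0 (shut) to 100 (fully open), set as the call begins (- or left out, the last holds). The fingers move at their own pace and stop on an object; the grip force is fixed at half the most. Time passes only in rows, so rows that do not move let the fingers close. It gives the time, the measured TCP pose, the force, the opening and the grip force at its end, in the units of the state.
- bot.get_obs(): the state, without advancing time (a new reading comes with each control period).
- bot.capture(name): name is "side" or "top"; returns the picture (384x512x3 uint8, red, green, blue); there is no depth.
- bot.camera_model(name): a dict with "fx", "fy", "cx", "cy" (pixels), "dist_coeffs" ([k1, k2, p1, p2, k3] as OpenCV has them; the pictures are not rectified), "position" and "orientation" of the camera in the world. Camera axes: x right, y down, z forward; pixel columns grow to the right and rows downward; lengths in mm; the calibration is good to about 2 mm. A picture is of the moment at which its call begins. camera_model takes no time and is no camera call.
- bot.close_job(): hands the job in; it is judged then, once.
Trained networks look in the newest picture that a camera, given by its name, has taken for a name from the list of things; names that differ only in an ending like _2 or _b are one class to them, and where a whole thing is asked for, a point or a joint stands for the part that bears it (a point fixed in the world has none). Each returns a list of dicts, best first, with "p" (0 to 1); they miss things now and then, are a little off and sometimes report something else, mostly with a low value. They report only what shows in the picture. A call takes as long as a camera call. They do not tell look-alikes from the thing itself.
- bot.outline_of(target, camera): "mask" (384x512 bool, what is visible of it) and "pixel" ([column, row] in pixels, amid what is visible of it).
The state is a dict: "time": time; "joint_positions": joint angles; "dq": joint speeds; "tau": joint torques, N m; "tool_pos": TCP position; "tcp_rot": TCP orientation; "contact_force": force on the tool from outside, world axes, zero at the start; "moment": the same for the moment, N m; "grip_width": finger opening in mm; "finger_force": force on a finger pad.
Only numpy, scipy, OpenCV 4.12 (cv2) and the standard library are available. Lean on these libraries where they do the work, as an engineer would, in place of code of your own. Each camera call takes 0.05 s, during which the arm holds its last target. There are 200 camera calls.

TASK

Unlock the cash box: roll the three dotted thumbwheels on its lid, one at a time and gently, until 3, 5 and 2 dots (left to right as the robot sees them) lie squarely uppermost, then push the release slide fully home to the left and let go. Touch only one wheel at a time, force nothing, and leave everything else on the bar and on the box where it stands.

Things in the scene. Friction and masses are not known exactly. Their poses are not given: they have to be found in the camera images.
- cashbox: grey steel cash box fixed to the bar, 200 (x) x 340 (y) x 75 (z) mm; origin at the centre of its underside; +x away from the robot, +y to the robot's left. On its flat lid: three black thumbwheels in a row along y, 34 mm apart, their tops 18 mm above the lid; nearer the robot the release slide's steel tab; a cup on the left end, a tamper on the right.
- drawn_left (a point): axle centre of the left thumbwheel as drawn: 25 mm along x, 34 mm along y, 67 mm up from the box's origin. Smooth black disc on edge, 52 mm across, 18 mm wide, axle along y, the rim carries 1 to 6 white dots. Worn bearings: the true height of each wheel is up to 4 mm above or below this point, so find the rim by touch. Each is sprung: it gives 1 mm downward per 8 N, 6 mm at most.
- drawn_middle (a point): axle centre of the middle thumbwheel as drawn: 25 mm along x, 0 mm along y, 67 mm up from the box's origin. Smooth black disc on edge, 52 mm across, 18 mm wide, axle along y, the rim carries 1 to 6 white dots. Worn bearings: the true height of each wheel is up to 4 mm above or below this point, so find the rim by touch. Each is sprung: it gives 1 mm downward per 8 N, 6 mm at most.
- drawn_right (a point): axle centre of the right thumbwheel as drawn: 25 mm along x, -34 mm along y, 67 mm up from the box's origin. Smooth black disc on edge, 52 mm across, 18 mm wide, axle along y, the rim carries 1 to 6 white dots. Worn bearings: the true height of each wheel is up to 4 mm above or below this point, so find the rim by touch. Each is sprung: it gives 1 mm downward per 8 N, 6 mm at most.
- wheel_left (a joint): roll angle (rad) of the left thumbwheel (left, middle, right as the robot sees them). (uppermost dots - 1) x 1.047, so 2.094 shows 3 dots. Grows as the wheel's top moves along the box's +x, away from the robot; stops at -0.4 and 5.7. No clicks, stays where left; takes 3 N at the rim. A shut fingertip pressed on its top with 6 to 10 N and drawn along x rolls it; under 4 N it slips; over 18 N damages it.
- wheel_middle (a joint): roll angle (rad) of the middle thumbwheel (left, middle, right as the robot sees them). (uppermost dots - 1) x 1.047, so 4.189 shows 5 dots. Grows as the wheel's top moves along the box's +x, away from the robot; stops at -0.4 and 5.7. No clicks, stays where left; takes 3 N at the rim. A shut fingertip pressed on its top with 6 to 10 N and drawn along x rolls it; under 4 N it slips; over 18 N damages it.
- wheel_right (a joint): roll angle (rad) of the right thumbwheel (left, middle, right as the robot sees them). (uppermost dots - 1) x 1.047, so 1.047 shows 2 dots. Grows as the wheel's top moves along the box's +x, away from the robot; stops at -0.4 and 5.7. No clicks, stays where left; takes 3 N at the rim. A shut fingertip pressed on its top with 6 to 10 N and drawn along x rolls it; under 4 N it slips; over 18 N damages it.
- slide_tab (a point): centre of the upright tab of the release slide, 55 mm nearer the robot than the box's centre: steel, 30 mm (x) x 10 mm (y) x 22 mm high, its top 23 mm above the lid; free space around it.
- slide (a joint): travel of the release slide in m: 0 = shut, 0.016 = fully home; the tab moves along the box's +y (to the robot's left). It moves against about 3 N of friction and stays where it is left. Pins inside stop it after about 2 mm unless all three wheels show the code. It should not be forced with more than 25 N.
- canister_a_mid (a point): glass bean canister with white lid, 90 x 90 x 159 mm, loose bystander; point 80 mm up its axis
- canister_b_mid (a point): a second such canister, loose bystander; point 80 mm up its axis
- plate_mid (a point): round wooden plate, 170 mm wide, 15 mm high, loose bystander; its centre
- cup_mid (a point): white ceramic cup, 66 mm wide, 58 mm high, standing loose on the left end of the box's lid; point 30 mm up its axis
- tamper_mid (a point): steel tamper, 54 mm wide, 66 mm high, standing loose on the right end of the box's lid; point 30 mm up its axis
- mug_mid (a point): blue mug, 85 mm high, loose bystander beyond the box; point 40 mm up its axis
- pitcher_mid (a point): steel milk pitcher, 100 mm high, loose bystander to the right of the box; point 50 mm up its axis
Things that resemble listed ones, but are neither listed nor needed, are in the scene too. There is more than one size of the part that bears plate_mid; the job needs the middle-sized. What is shaped like the part that bears mug_mid but yellow is not meant.

How it is judged:
By the outcome, as a careful person would: the job done as asked, in the order asked, and still so for the second after the job is handed in, with the robot touching nothing.
It also fails if it takes over 72 s, if anything falls off the work surface, if the arm or the gripper's body presses on something with over 40 N, if the wrist force passes 120 N, or if a joint passes its speed limit or range.

## Working session

There is one attempt and no reset: what is moved stays moved. The work goes in short steps, Python scripts to look and compute and a shell command to move; the robot and the scene stay as the last step left them, time stands still between calls to the robot, and variables do not carry over. Pictures are saved under pics/ and viewed, at most 10 in all, crops included, and the job is handed in when it is done.

```bash
mkdir -p pics; cat > h.py <<'E'
import numpy as np, cv2
from scipy.spatial.transform import Rotation as R
from plant import bot
def cam(n):
    m=bot.camera_model(n)
    K=np.array([[m['fx'],0,m['cx']],[0,m['fy'],m['cy']],[0,0,1.]])
    o=np.array(m['orientation'],float)
    Rm=o if o.shape==(3,3) else R.from_euler('xyz',o).as_matrix()
    return K,np.array(m['dist_coeffs'],float),np.array(m['position'],float),Rm
def atz(n,px,z):
    K,d,p,Rm=cam(n)
    u=cv2.undistortPoints(np.array(px,float).reshape(-1,1,2),K,d).reshape(-1,2)
    r=np.c_[u,np.ones(len(u))]@Rm.T
    return p+r*((z-p[2])/r[:,2])[:,None]
def proj(n,P):
    K,d,p,Rm=cam(n)
    q=(np.atleast_2d(P)-p)@Rm
    return cv2.projectPoints(q,np.zeros(3),np.zeros(3),K,d)[0].reshape(-1,2)
def save(f,im,s=1):
    cv2.imwrite(f,cv2.resize(im[:,:,::-1],None,fx=s,fy=s,interpolation=cv2.INTER_CUBIC))
E
python3 - <<'E'
from h import *
for n in('top','side'):
    im=bot.capture(n); np.save(n+'.npy',im); save(f'pics/{n}0.png',im,1.5)
    print(n,bot.camera_model(n))
    for t in ['cashbox','wheel_left','slide_tab','cup_mid','tamper_mid']:
        print(t,[(np.round(o['pixel'],1).tolist(),round(o['p'],2),int(o['mask'].sum())) for o in bot.outline_of(t,n)])
print(bot.get_obs())
E
```

```text
top {'fx': 378.63010551940454, 'fy': 378.63010551940454, 'cx': 251.02151334921575, 'cy': 196.05325938016878, 'dist_coeffs': array([0.01142003, 0.        , 0.        , 0.        , 0.        ]), 'position': array([ 281.19217964,    9.23260988, 1242.68129944]), 'orientation': array([-2.96526201,  0.00396929, -1.55116105])}
cashbox [([248.3, 170.7], 0.75, 6196), ([261.1, 158.3], 0.27, 79)]
wheel_left [([252.2, 170.9], 0.6, 6112), ([243.3, 154.2], 0.51, 61)]
slide_tab [([249.0, 179.9], 0.61, 106)]
cup_mid [([211.4, 143.3], 0.9, 392), ([252.7, 170.6], 0.55, 6194)]
tamper_mid [([290.9, 154.2], 0.62, 233)]
side {'fx': 446.9265639503776, 'fy': 446.9265639503776, 'cx': 260.34300032074265, 'cy': 196.10226042207466, 'dist_coeffs': array([0.03879682, 0.        , 0.        , 0.        , 0.        ]), 'position': array([-142.24553071, -751.06607353,  931.94923786]), 'orientation': array([-2.25184691, -0.01691954, -0.67660825])}
cashbox [([282.3, 209.4], 0.78, 5996)]
wheel_left []
slide_tab [([285.1, 211.7], 0.17, 6125)]
cup_mid [([273.7, 162.8], 0.61, 430), ([292.2, 193.7], 0.52, 119)]
tamper_mid [([326.7, 211.8], 0.58, 372)]
{'time': 0.6, 'joint_positions': array([ 1.19199814e+00,  3.41998621e-01,  1.52409462e+00,  1.16729875e-05,
        1.27542225e+00, -1.45996119e-01]), 'dq': array([ 2.26826458e-04, -2.27512500e-04,  9.12724954e-05, -4.08256377e-04,
        1.83330269e-03,  2.80574969e-04]), 'tau': array([-2.10314611e-03, -4.30930853e+01, -2.44392890e+01,  7.18771666e-02,
        4.84822306e-02, -2.06624145e-05]), 'tool_pos': array([121.09853508, 510.85797154, 226.74310479]), 'tcp_rot': array([3.14151468e+00, 1.76990159e-07, 2.90878719e+00]), 'contact_force': array([-0.53743818,  0.0243538 ,  0.02233046]), 'moment': array([ 0.01084298, -0.01397111, -0.00096493]), 'finger_force': 0.0, 'grip_width': 91.65608440727505}
```

```bash
python3 - <<'E'
from h import *
im=np.load('top.npy'); save('pics/top_c.png',im[110:220,175:325],5)
im=np.load('side.npy'); save('pics/side_c.png',im[130:280,200:370],4)
E
```

```text
(no output)
```

View pics/top0.png

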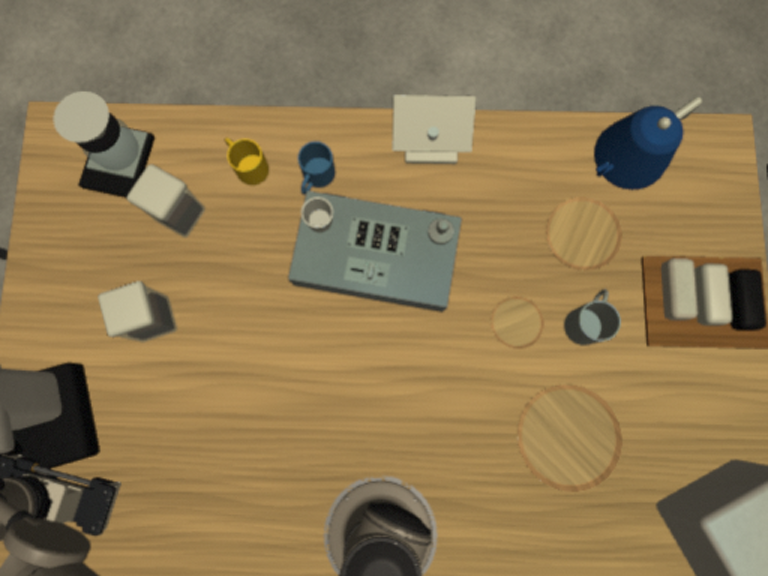

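View pics/top_c.png

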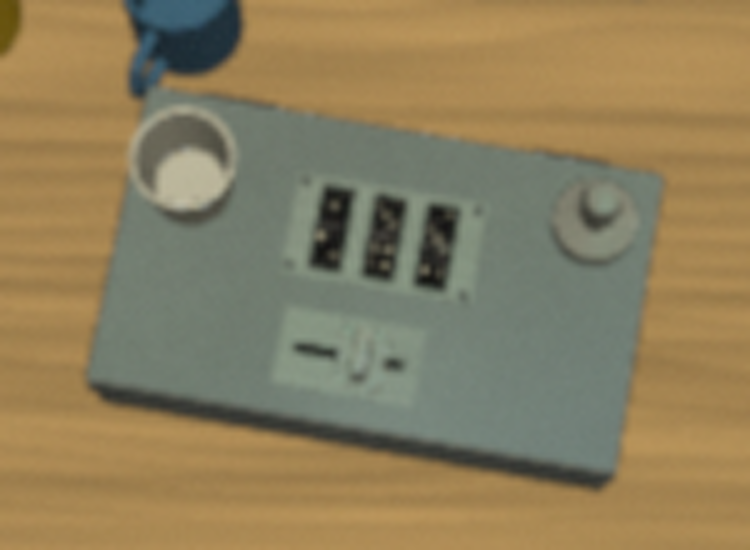

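View pics/side_c.png

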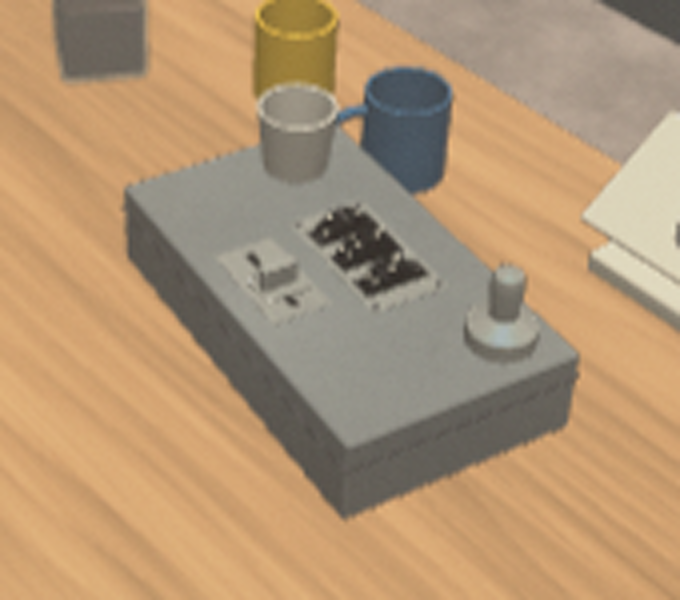

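Top view: the grey box is at full-image pixel (248,170), with the lid's cup at left (211,143) and tamper at right (291,153). The three wheels are at about (241,155), (252,157), (262,159), and the slide tab at (247,180). Next I'll fit the box pose and unroll the wheel rims.

```bash
python3 - <<'E'
from h import *
from scipy.optimize import least_squares
T=np.array([(147,88),(665,177),(612,475),(92,380)])/5+[175,110]-0.4
Tb=np.array([(-.1,0)])
S=np.array([(127,188),(348,450),(578,356),(347,517)])/4+[200,130]-0.375
c=lambda sx,sy,z:[sx*100,sy*170,z]
PT=np.array([c(1,1,75),c(1,-1,75),c(-1,-1,75),c(-1,1,75)],float)
PS=np.array([c(-1,1,75),c(-1,-1,75),c(1,-1,75),c(-1,-1,0)],float)
def tr(q,P):
    r=R.from_euler('z',q[2]).as_matrix(); return P@r.T+[q[0],q[1],0]
f=lambda q:np.r_[(proj('top',tr(q,PT))-T).ravel(),(proj('side',tr(q,PS))-S).ravel()]
x0=np.r_[atz('top',[[249,170]],75)[0][:2],-.15]
s=least_squares(f,x0,x_scale=[10,10,.1],loss='soft_l1');print(s.x,f(s.x).round(1).reshape(-1,2).tolist())
np.save('box.npy',s.x)
for n,P,t in(('top',PT,T),('side',PS,S)):
    g=lambda q:(proj(n,tr(q,P))-t).ravel(); print(n,least_squares(g,s.x,x_scale=[10,10,.1]).x)
print(proj('top',tr(s.x,np.array([[25,34*k,93] for k in(1,0,-1)]+[[-55,0,98.]]))))
# average
for n in('top','side'):
    a=np.mean([bot.capture(n).astype(float) for _ in range(8)],0); np.save(n+'.npy',a)
    rows=[]
    for k in(1,0,-1):
        ph=np.radians(np.linspace(70,-70,141)); yy=np.linspace(12,-12,49)
        PH,Y=np.meshgrid(ph,yy,indexing='ij')
        P=np.stack([25+26*np.sin(PH),34*k+Y,67+26*np.cos(PH)],-1).reshape(-1,3)
        uv=proj(n,tr(s.x,P)).astype(np.float32).reshape(141,49,2)
        rows.append(cv2.remap(a.astype(np.uint8),uv[...,0],uv[...,1],cv2.INTER_CUBIC)); rows.append(np.full((141,10,3),255,np.uint8))
    m=np.hstack(rows); m[70,::4]=[255,0,0]; m[10,::6]=m[130,::6]=[0,255,0]
    np.save('u'+n+'.npy',m)
save('pics/unroll.png',np.hstack([np.load('utop.npy'),np.load('uside.npy')]),2.2)
E
```

```text
[ 5.90000076e+02  2.11392264e+01 -1.56735112e-01] [[0.4, -0.8], [0.7, -1.0], [1.7, 0.1], [-1.1, 0.4], [-1.6, -0.7], [-0.2, -0.5], [0.9, -0.7], [-1.4, 1.7]]
top [ 5.88983560e+02  2.24624517e+01 -1.60570865e-01]
side [ 5.92085369e+02  2.02468603e+01 -1.62165880e-01]
[[241.37162824 153.9125717 ]
 [252.01044254 155.73262275]
 [262.67012638 157.55549071]
 [247.48370493 179.87065782]]
```

View pics/unroll.png

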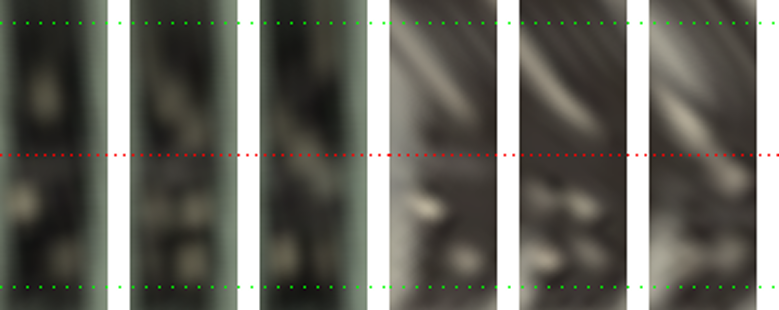

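```bash
cat > fit.py <<'E'
from h import *
from scipy.optimize import least_squares, minimize
from scipy.ndimage import map_coordinates, gaussian_filter
def tr(q,P):
    r=R.from_euler('z',q[2]).as_matrix(); return np.asarray(P,float)@r.T+[q[0],q[1],0]
def boxfit(n,g,q0):
    # lid edges: max gradient along box-frame normals
    q=np.array(q0,float)
    E=[(np.array([s*100,t,75.]),np.array([s,0,0.])) for s in(1,-1) for t in np.linspace(-150,150,41)]
    E+=[(np.array([t,s*170,75.]),np.array([0,s,0.])) for s in(1,-1) for t in np.linspace(-85,85,25)]
    for it in range(4):
        o=np.arange(-7,7.01,.5); L=[]
        for c,nn in E:
            uv=proj(n,tr(q,c+o[:,None]*nn)); v=map_coordinates(g,[uv[:,1],uv[:,0]],order=1)
            d=np.abs(np.gradient(v)); i=d[2:-2].argmax()+2
            if d[i]<3 : continue
            w=d[i-2:i+3]; L.append((c,nn,(o[i-2:i+3]*w).sum()/w.sum()))
        C=np.array([l[0] for l in L]);N=np.array([l[1] for l in L]);D=np.array([l[2] for l in L])
        def f(p):
            r=R.from_euler('z',p[2]).as_matrix(); return ((C@r.T-C+[p[0],p[1],0])*N).sum(1)-D
        p=least_squares(f,[0,0,0],x_scale=[1,1,.01],loss='soft_l1').x
        q=np.r_[tr(q,[[p[0],p[1],0]])[0][:2],q[2]+p[2]]
    print(n,'box',q,'n',len(D),'rms',np.std(f(p)))
    return q
DOT={1:[(0,0)],2:[(1,1),(-1,-1)],3:[(1,1),(0,0),(-1,-1)],4:[(a,b) for a in(1,-1) for b in(1,-1)],6:[(a,b) for a in(1,0,-1) for b in(1,-1)]}
DOT[5]=DOT[4]+[(0,0)]
def wheel(n,g,q,k,sp=(5.5,5.0),ps=None):
    """scan roll angle: correlation of dot model with unrolled rim"""
    ph=np.radians(np.arange(-62,62.1,2)); yy=np.arange(-8,8.1,1)
    PH,Y=np.meshgrid(ph,yy,indexing='ij')
    P=np.stack([25+26*np.sin(PH),34*k+Y,67+26*np.cos(PH)],-1).reshape(-1,3)
    uv=proj(n,tr(q,P)); v=map_coordinates(g,[uv[:,1],uv[:,0]],order=1).reshape(PH.shape)
    v=v-gaussian_filter(v,6); best=[]
    W=np.cos(PH+ (0.28 if n=='top' else 0.5))*(np.abs(PH)<1.05)
    for a in np.radians(np.arange(-25,328,1)):
        M=np.zeros_like(PH)
        for m in DOT:
            for (u,w) in DOT[m]:
                d=(26*(PH-(a-(m-1)*np.pi/3)-u*sp[0]/26))**2+(Y-w*sp[1])**2
                M+=np.exp(-d/2/2.2**2)
        M-=gaussian_filter(M,6)
        A=v-np.average(v,weights=W);B=M-np.average(M,weights=W)
        best.append(((W*A*B).sum()/np.sqrt((W*A*A).sum()*(W*B*B).sum()),np.degrees(a)))
    best.sort(reverse=True); out=[best[0]]
    for b in best:
        if all(abs(b[1]-o[1])>20 for o in out): out.append(b)
        if len(out)>2:break
    return [(round(float(c),2),round(float(a))) for c,a in out]
E
python3 - <<'E'
from fit import *
for n in('top','side'):
    g=np.load(n+'.npy').mean(2)
    q=boxfit(n,g,np.load('box.npy')); np.save('box_'+n+'.npy',q)
    for sp in((5.5,5),(6,4.5),(6.5,4.5)):
        print(n,sp,[wheel(n,g,q,k,sp) for k in(1,0,-1)])
E
```

```text
top box [ 5.88782920e+02  1.65003632e+01 -1.59184685e-01] n 47 rms 1.142503954975391
top (5.5, 5) [[(0.21, 327), (0.17, 306), (0.16, 189)], [(0.21, 319), (0.14, 173), (0.13, 259)], [(0.25, 300), (0.17, 107), (0.16, 161)]]
top (6, 4.5) [[(0.08, 313), (0.06, 188), (-0.0, 74)], [(0.1, 319), (0.1, 173), (0.05, 141)], [(0.13, 301), (0.11, 159), (0.1, 105)]]
top (6.5, 4.5) [[(0.09, 313), (0.06, 188), (-0.01, 283)], [(0.12, 173), (0.09, 320), (0.05, 141)], [(0.12, 304), (0.12, 159), (0.1, 105)]]
side box [ 5.89539270e+02  1.93549179e+01 -1.58739538e-01] n 88 rms 1.4808747198998862
side (5.5, 5) [[(0.64, 24), (0.38, 145), (0.34, 84)], [(0.46, -22), (0.32, 145), (0.23, 207)], [(0.74, 122), (0.47, 61), (0.41, 242)]]
side (6, 4.5) [[(0.6, 24), (0.33, 144), (0.31, 83)], [(0.46, -22), (0.35, 145), (0.28, 208)], [(0.71, 122), (0.44, 61), (0.38, 242)]]
side (6.5, 4.5) [[(0.55, 24), (0.29, 144), (0.28, 82)], [(0.45, -23), (0.32, 145), (0.25, 208)], [(0.68, 121), (0.4, 60), (0.37, 0)]]
```

```bash
python3 - <<'E'
from fit import *
for n in('top','side'):
    a=np.load(n+'.npy'); g=a.mean(2)
    q=boxfit(n,(a[...,0]-a[...,2])*1.5,np.load('box.npy')); np.save('box_'+n+'.npy',q)
    for d in(-2,0,2):
        print(n,d,[wheel(n,g,q+[0,d,0],k) for k in(1,0,-1)])
E
```

```text
top box [ 5.84731862e+02  2.42292369e+01 -1.54784149e-01] n 132 rms 2.5437371211728723
top -2 [[(0.52, 39), (0.21, 159), (0.19, 97)], [(0.4, 155), (0.28, 35), (0.17, -13)], [(0.51, 132), (0.37, 12), (0.22, 254)]]
top 0 [[(0.57, 39), (0.23, 160), (0.2, 101)], [(0.47, 156), (0.34, 36), (0.26, 278)], [(0.61, 134), (0.49, 13), (0.27, 255)]]
top 2 [[(0.3, 40), (0.19, -9), (0.17, 107)], [(0.23, 157), (0.14, 38), (0.14, 278)], [(0.37, 135), (0.28, 14), (0.16, 77)]]
side box [ 5.88407528e+02  1.79394944e+01 -1.61245480e-01] n 52 rms 1.5649990584594753
side -2 [[(0.26, 75), (0.23, 24), (0.16, 144)], [(0.35, -22), (0.25, 70), (0.23, 211)], [(0.39, 120), (0.35, -3), (0.24, 61)]]
side 0 [[(0.58, 25), (0.35, 145), (0.34, 84)], [(0.5, -21), (0.2, 211), (0.15, 27)], [(0.67, 123), (0.43, 63), (0.39, 1)]]
side 2 [[(0.63, 27), (0.38, 147), (0.31, 86)], [(0.43, 147), (0.4, -20), (0.29, 209)], [(0.73, 125), (0.44, 65), (0.42, 246)]]
```

```bash
python3 -m jog '[[0,0,0,0,0,0.1497],[0,0,0,0,0,0.1497],[0,0,0,0,0,0.1497],[0,0,0,0,0,0.1497],[0,0,0,0,0,0.1497],[0,0,0,0,0,0.1497],[0,0,0,0,0,0.1497],[0,0,0,0,0,0.1497],[0,0,0,0,0,0.1497],[0,0,0,0,0,0.1497]]' 0
python3 -m jog '[[-12,17,0,0,0,0],[-23,34,0,0,0,0],[-25,37,0,0,0,0],[-25,37,0,0,0,0],[-25,37,0,0,0,0],[-25,37,0,0,0,0],[-25,37,0,0,0,0],[-25,37,0,0,0,0],[-25,37,0,0,0,0],[-25,37,0,0,0,0],[-25,37,0,0,0,0],[-25,37,0,0,0,0]]'
python3 -m jog '[[-25,37,0,0,0,0],[-25,37,0,0,0,0],[-25,37,0,0,0,0],[-15,21,20,0,0,0],[0,0,30,0,0,0],[0,0,30,0,0,0],[0,0,20,0,0,0],[0,0,10,0,0,0],[0,0,0,0,0,0],[0,0,0,0,0,0]]'
python3 - <<'E'
from h import *
o=bot.get_obs();print(o['time'],o['tool_pos'],o['tcp_rot'],o['contact_force'],o['grip_width'])
a=bot.capture('side');save('pics/s1.png',a[110:260,200:370],4)
E
```

```text
time: 2.4
tool_pos: [121.1, 510.9, 226.7]
tcp_rot: [3.142, -0.0, 1.406]
contact_force: [-0.1, 0.3, 0.5]
grip_width: 16.6
finger_force: 0.0
time: 3.6
tool_pos: [492.9, 161.3, 226.9]
tcp_rot: [3.141, -0.0, 1.412]
contact_force: [0.2, 0.9, 0.1]
grip_width: 0.6
finger_force: 0.0
time: 4.6
tool_pos: [608.4, 53.1, 117.7]
tcp_rot: [3.14, -0.0, 1.412]
contact_force: [-0.2, 0.1, 0.8]
grip_width: -0.2
finger_force: 0.0
4.6 [608.39843894  53.08085364 117.72963397] [ 3.14001899e+00 -2.75588390e-04  1.41191258e+00] [-0.19574096  0.13928784  0.81177788] -0.21064918501152805
```

View pics/s1.png

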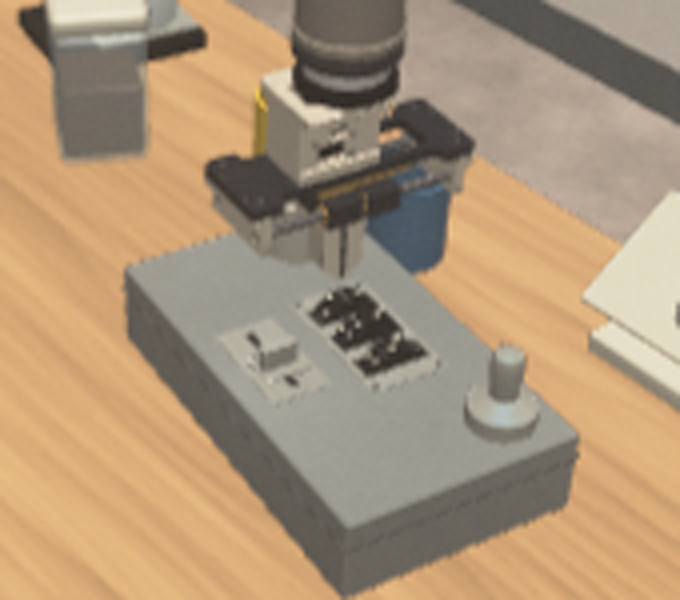

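```bash
python3 -m jog '[[0,3,5,0,0,0],[0,0,8,0,0,0],[0,0,5,0,0,0],[0,0,0,0,0,0],[0,0,0,0,0,0]]'; python3 -m jog '[[0,0,1,0,0,0],[0,0,0,0,0,0]]';python3 -m jog '[[0,0,1,0,0,0],[0,0,0,0,0,0]]'
```

```text
time: 5.15
tool_pos: [610.6, 52.6, 98.5]
tcp_rot: [-3.141, -0.0, 1.412]
contact_force: [0.4, -0.2, -0.1]
grip_width: 0.6
finger_force: 0.0
time: 5.35
tool_pos: [610.8, 52.6, 97.8]
tcp_rot: [3.141, -0.0, 1.412]
contact_force: [0.9, 0.3, -0.4]
grip_width: 0.5
finger_force: 0.0
time: 5.55
tool_pos: [610.7, 52.6, 96.7]
tcp_rot: [-3.142, -0.0, 1.412]
contact_force: [0.3, 0.1, -0.0]
grip_width: 0.4
finger_force: 0.0
```

```bash
python3 -m jog '[[0,0,1,0,0,0],[0,0,0,0,0,0]]'|sed -n 2,4p;python3 -m jog '[[0,0,1,0,0,0],[0,0,0,0,0,0]]'|sed -n 2,4p
```

```text
tool_pos: [610.6, 52.6, 95.6]
tcp_rot: [-3.141, -0.0, 1.412]
contact_force: [0.1, 0.5, 1.0]
tool_pos: [610.6, 52.6, 94.6]
tcp_rot: [-3.141, -0.0, 1.412]
contact_force: [-0.6, -0.2, 0.0]
```

```bash
python3 -m jog '[[0,0,1,0,0,0],[0,0,0,0,0,0]]'|sed -n 2,4p;python3 -m jog '[[0,0,1,0,0,0],[0,0,0,0,0,0]]'|sed -n 2,4p
```

```text
tool_pos: [610.6, 52.6, 93.6]
tcp_rot: [-3.141, -0.0, 1.412]
contact_force: [0.6, 0.4, 0.6]
tool_pos: [610.6, 52.6, 92.6]
tcp_rot: [-3.141, -0.0, 1.412]
contact_force: [-0.1, -0.4, -0.2]
```

```bash
python3 -m jog '[[0,0,1,0,0,0],[0,0,0,0,0,0]]'|sed -n 2,4p;python3 -m jog '[[0,0,1,0,0,0],[0,0,0,0,0,0]]'|sed -n 2,4p
```

```text
tool_pos: [610.7, 52.6, 91.6]
tcp_rot: [-3.141, -0.0, 1.412]
contact_force: [-0.0, -0.8, -0.0]
tool_pos: [610.8, 52.6, 90.8]
tcp_rot: [3.141, -0.0, 1.412]
contact_force: [-0.2, 0.7, 0.9]
```

```bash
python3 -m jog '[[0,0,1,0,0,0],[0,0,0,0,0,0]]'|sed -n 2,4p;python3 -m jog '[[0,0,1,0,0,0],[0,0,0,0,0,0]]'|sed -n 2,4p
```

```text
tool_pos: [610.9, 52.6, 90.2]
tcp_rot: [3.141, -0.0, 1.412]
contact_force: [-1.7, 0.7, 5.9]
tool_pos: [611.0, 52.6, 89.7]
tcp_rot: [3.141, -0.0, 1.412]
contact_force: [-1.8, -1.0, 7.5]
```

```bash
python3 -m jog '[[0,1,0,0,0,0],[0,2,0,0,0,0],[0,2,0,0,0,0],[0,2,0,0,0,0],[0,0,0,0,0,0]]'|sed -n 2,4p;python3 -m jog '[[0,2,0,0,0,0],[0,2,0,0,0,0],[0,2,0,0,0,0],[0,2,0,0,0,0],[0,0,0,0,0,0]]'|sed -n 2,4p;python3 -m jog '[[0,1,0,0,0,0],[0,1,0,0,0,0],[0,0,0,0,0,0],[0,0,0,0,0,0]]'|sed -n 2,4p
```

```text
tool_pos: [618.2, 51.4, 90.3]
tcp_rot: [3.14, -0.0, 1.412]
contact_force: [-3.2, 0.9, 10.6]
tool_pos: [626.3, 50.1, 90.1]
tcp_rot: [3.139, -0.0, 1.412]
contact_force: [-1.1, 0.2, 8.4]
tool_pos: [628.1, 49.8, 89.9]
tcp_rot: [3.14, -0.0, 1.412]
contact_force: [-0.9, 0.4, 7.4]
```

```bash
python3 -m jog '[[0,0,-4,0,0,0],[0,0,-6,0,0,0],[0,-6,0,0,0,0],[0,-7,0,0,0,0],[0,-6,0,0,0,0],[0,0,4,0,0,0],[0,0,4,0,0,0],[0,0,0,0,0,0],[0,0,0,0,0,0]]'|sed -n 2,4p;python3 -m jog '[[0,0,1,0,0,0],[0,0,1,0,0,0],[0,0,0,0,0,0],[0,0,0,0,0,0]]'|sed -n 2,4p
```

```text
tool_pos: [608.7, 52.9, 90.5]
tcp_rot: [-3.141, -0.0, 1.412]
contact_force: [-0.5, 0.9, -0.1]
tool_pos: [608.8, 52.9, 89.4]
tcp_rot: [3.141, -0.0, 1.412]
contact_force: [-2.5, -0.0, 5.8]
```

```bash
python3 -m jog '[[0,1,0,0,0,0],[0,2,0,0,0,0],[0,2,0,0,0,0],[0,2,0,0,0,0],[0,0,0,0,0,0]]'|sed -n 2,4p;python3 -m jog '[[0,2,0,0,0,0],[0,2,0,0,0,0],[0,2,0,0,0,0],[0,2,0,0,0,0],[0,0,0,0,0,0]]'|sed -n 2,4p;python3 -m jog '[[0,2,0,0,0,0],[0,1,0,0,0,0],[0,0,0,0,0,0],[0,0,0,0,0,0]]'|sed -n 2,4p
```

```text
tool_pos: [616.2, 51.8, 90.2]
tcp_rot: [3.14, -0.0, 1.412]
contact_force: [-2.6, 0.8, 10.2]
tool_pos: [624.5, 50.4, 90.2]
tcp_rot: [3.139, -0.0, 1.412]
contact_force: [-1.5, 0.4, 9.2]
tool_pos: [627.4, 50.0, 90.0]
tcp_rot: [3.139, -0.0, 1.412]
contact_force: [-2.1, 0.6, 7.7]
```

```bash
python3 -m jog '[[0,0,-4,0,0,0],[0,0,-16,0,0,0],[0,0,-20,0,0,0],[0,0,0,0,0,0],[0,0,0,0,0,0]]'|sed -n 2,2p
cat >> fit.py <<'E'
def look(f=None):
    a=np.mean([bot.capture('side').astype(float) for _ in range(8)],0)
    q=np.array([589.3,19.7,-.16]); print(bot.get_obs()['time'],[wheel('side',a.mean(2),q,k) for k in(1,0,-1)])
    if f: save(f,a[130:230,240:340].clip(0,255).astype(np.uint8),6)
E
python3 -c "
from fit import *
a=np.load('side.npy');print([wheel('side',a.mean(2),np.array([589.3,19.7,-.16]),k) for k in(1,0,-1)])
look('pics/s2.png')"
```

```text
tool_pos: [626.5, 50.0, 128.5]
[[(0.64, 25), (0.38, 145), (0.33, 84)], [(0.44, -22), (0.38, 145), (0.26, 207)], [(0.75, 123), (0.46, 62), (0.42, 243)]]
12.15 [[(0.66, 104), (0.46, 44), (0.34, -15)], [(0.44, -22), (0.38, 145), (0.26, 207)], [(0.75, 123), (0.46, 62), (0.42, 243)]]
```

View pics/s2.png

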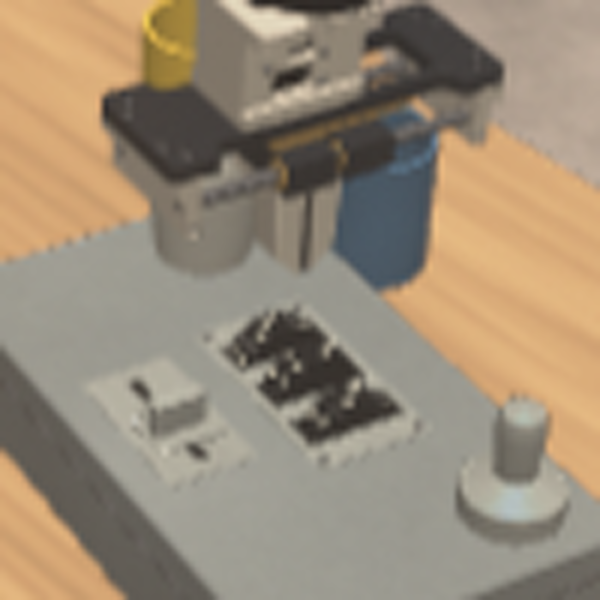

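```bash
sed -i 's/sp=(5.5,5.0),ps=None/sp=(5.5,5.0),dz=0/; s/67+26\*np.cos(PH)\]/67+dz+26*np.cos(PH)]/' fit.py
python3 - <<'E'
from fit import *
# careful registration: top x from luminance edges per side, with residual by edge
a=np.load('top.npy'); s=np.load('side.npy')
for n,im in(('top',a),('side',s)):
  for nm,g in(('lum',im.mean(2)),('r-b',(im[...,0]-im[...,2])*1.5)):
    q=np.array([589.3,23. if n=='top' else 19.7,-.16]);o=np.arange(-12,12.1,.5)
    for lab,E in(('far',[([100,t,75.],[1,0,0]) for t in range(-130,100,10)]),('near',[([-100,t,75.],[-1,0,0]) for t in range(-150,151,10)]),('left',[([t,170,75.],[0,1,0]) for t in range(-85,40,8)]),('right',[([t,-170,75.],[0,-1,0]) for t in range(-85,86,8)])):
      V=[]
      for c,nn in E:
        uv=proj(n,tr(q,np.array(c)+o[:,None]*np.array(nn))); V.append(map_coordinates(g,[uv[:,1],uv[:,0]],order=1))
      v=np.mean(V,0); d=np.abs(np.gradient(v)); print(n,nm,lab,'peaks',[(o[i],round(d[i],1)) for i in range(1,len(o)-1) if d[i]>=d[i-1] and d[i]>d[i+1] and d[i]>1.5])
for dz in(-3,0,3):
    print(dz,[[wheel(n,im.mean(2),np.array([589.3,y,-.16]),k,dz=dz)[0:2] for k in(1,0,-1)] for n,im,y in(('top',a,23.),('side',s,19.7))])
E
```

```text
top lum far peaks []
top lum near peaks [(np.float64(-0.5), np.float64(4.7)), (np.float64(10.0), np.float64(5.1))]
top lum left peaks []
top lum right peaks []
top r-b far peaks [(np.float64(-0.5), np.float64(8.4))]
top r-b near peaks [(np.float64(9.5), np.float64(8.6))]
top r-b left peaks [(np.float64(0.0), np.float64(8.9))]
top r-b right peaks [(np.float64(-1.0), np.float64(9.6))]
side lum far peaks []
side lum near peaks [(np.float64(-0.5), np.float64(5.0))]
side lum left peaks []
side lum right peaks [(np.float64(0.0), np.float64(3.8))]
side r-b far peaks [(np.float64(-1.0), np.float64(5.6))]
side r-b near peaks []
side r-b left peaks [(np.float64(-1.0), np.float64(6.1))]
side r-b right peaks []
-3 [[[(0.65, 30), (0.26, 149)], [(0.59, 147), (0.42, 26)], [(0.64, 125), (0.51, 5)]], [[(0.45, 28), (0.33, 86)], [(0.47, -19), (0.22, 214)], [(0.6, 125), (0.42, 3)]]]
0 [[[(0.65, 28), (0.25, 147)], [(0.59, 145), (0.42, 25)], [(0.64, 123), (0.5, 3)]], [[(0.64, 25), (0.38, 145)], [(0.44, -22), (0.38, 145)], [(0.75, 123), (0.46, 62)]]]
3 [[[(0.64, 26), (0.25, 146)], [(0.59, 143), (0.41, 23)], [(0.63, 121), (0.5, 1)]], [[(0.43, 22), (0.2, 143)], [(0.72, 142), (0.4, 262)], [(0.6, 122), (0.46, 3)]]]
```

```bash
python3 -m jog '[[0,-5,0,0,0,0],[0,-5,16,0,0,0],[0,0,14,0,0,0],[0,0,7,0,0,0],[0,0,0,0,0,0],[0,0,0,0,0,0],[0,0,1.5,0,0,0],[0,0,0,0,0,0],[0,0,0,0,0,0]]'|sed -n 2,4p
```

```text
tool_pos: [616.9, 51.6, 90.9]
tcp_rot: [3.141, -0.0, 1.412]
contact_force: [-2.2, 0.2, 5.9]
```

```bash
python3 -m jog '[[0,0,0.4,0,0,0],[0,1,0,0,0,0],[0,2,0,0,0,0],[0,2,0,0,0,0],[0,1,0,0,0,0],[0,0,0,0,0,0],[0,0,0,0,0,0]]'|sed -n 2,4p
```

```text
tool_pos: [622.9, 50.6, 90.7]
tcp_rot: [3.141, -0.0, 1.412]
contact_force: [-2.4, -0.3, 6.8]
```

```bash
python3 -m jog '[[0,0,-4,0,0,0],[0,0,-16,0,0,0],[0,0,-20,0,0,0],[0,0,0,0,0,0],[0,0,0,0,0,0]]'|sed -n 2,2p
python3 -c "
from fit import *
look()"
python3 -m jog '[[-17,-7,0,0,0,0],[-17,-6.4,0,0,0,0],[0,0,15,0,0,0],[0,0,12,0,0,0],[0,0,4,0,0,0],[0,0,0,0,0,0],[0,0,0,0,0,0]]'|sed -n 2,4p
python3 -m jog '[[0,0,1,0,0,0],[0,0,0,0,0,0]]'|sed -n 2,4p
python3 -m jog '[[0,0,1,0,0,0],[0,0,0,0,0,0]]'|sed -n 2,4p
```

```text
tool_pos: [622.7, 50.6, 129.7]
14.65 [[(0.57, 118), (0.41, 58), (0.27, 239)], [(0.44, -22), (0.38, 145), (0.26, 207)], [(0.75, 123), (0.46, 62), (0.42, 243)]]
tool_pos: [604.2, 19.5, 99.0]
tcp_rot: [3.141, -0.0, 1.412]
contact_force: [0.0, -0.9, 0.4]
tool_pos: [604.2, 19.3, 98.1]
tcp_rot: [3.141, -0.0, 1.412]
contact_force: [-0.1, 0.1, 0.3]
tool_pos: [603.9, 19.3, 96.9]
tcp_rot: [3.141, -0.0, 1.412]
contact_force: [0.6, 0.1, -0.5]
```

```bash
python3 -m jog '[[0,0,1,0,0,0],[0,0,0,0,0,0]]'|sed -n 2,4p
python3 -m jog '[[0,0,0.7,0,0,0],[0,0,0,0,0,0]]'|sed -n 2,4p
```

```text
tool_pos: [603.9, 19.2, 95.7]
tcp_rot: [-3.141, -0.0, 1.412]
contact_force: [0.0, 0.4, -0.1]
tool_pos: [604.0, 19.2, 95.1]
tcp_rot: [3.141, -0.0, 1.412]
contact_force: [0.9, 0.1, 0.5]
```

```bash
python3 -m jog '[[0,0,1,0,0,0],[0,0,0,0,0,0]]'|sed -n 2,4p
python3 -m jog '[[0,0,0.7,0,0,0],[0,0,0,0,0,0]]'|sed -n 2,4p
```

```text
tool_pos: [604.1, 19.2, 94.5]
tcp_rot: [3.141, -0.0, 1.412]
contact_force: [-1.4, -0.2, 4.4]
tool_pos: [604.1, 19.2, 94.0]
tcp_rot: [3.141, -0.0, 1.412]
contact_force: [-1.9, 0.3, 6.6]
```

```bash
python3 -m jog '[[0,1,0,0,0,0],[0,2,0,0,0,0],[0,2,0,0,0,0],[0,2,0,0,0,0],[0,0,0,0,0,0]]'|sed -n 2,4p;python3 -m jog '[[0,2,0,0,0,0],[0,2,0,0,0,0],[0,2,0,0,0,0],[0,2,0,0,0,0],[0,0,0,0,0,0]]'|sed -n 2,4p;python3 -m jog '[[0,2,0,0,0,0],[0,2,0,0,0,0],[0,0,0,0,0,0],[0,0,0,0,0,0]]'|sed -n 2,4p
```

```text
tool_pos: [611.1, 18.1, 94.7]
tcp_rot: [3.141, -0.0, 1.412]
contact_force: [-2.9, 0.8, 10.9]
tool_pos: [619.4, 16.7, 94.7]
tcp_rot: [3.14, -0.0, 1.412]
contact_force: [-1.6, 0.6, 9.2]
tool_pos: [623.3, 16.1, 94.4]
tcp_rot: [3.14, -0.0, 1.412]
contact_force: [-2.1, -0.7, 6.8]
```

Rolled 19.5 mm. Lift, return and repeat.

```bash
python3 -m jog '[[0,0,-4,0,0,0],[0,0,-6,0,0,0],[0,-6,0,0,0,0],[0,-7,0,0,0,0],[0,-6,0,0,0,0],[0,0,4,0,0,0],[0,0,4,0,0,0],[0,0,0,0,0,0],[0,0,0,0,0,0]]'|sed -n 2,4p;python3 -m jog '[[0,0,1,0,0,0],[0,0,1,0,0,0],[0,0,0,0,0,0],[0,0,0,0,0,0]]'|sed -n 2,4p
python3 -m jog '[[0,1,0,0,0,0],[0,2,0,0,0,0],[0,2,0,0,0,0],[0,2,0,0,0,0],[0,0,0,0,0,0]]'|sed -n 2,4p;python3 -m jog '[[0,2,0,0,0,0],[0,2,0,0,0,0],[0,2,0,0,0,0],[0,2,0,0,0,0],[0,0,0,0,0,0]]'|sed -n 2,4p;python3 -m jog '[[0,2,0,0,0,0],[0,2,0,0,0,0],[0,0,0,0,0,0],[0,0,0,0,0,0]]'|sed -n 2,4p
python3 -m jog '[[0,0,-4,0,0,0],[0,0,-16,0,0,0],[0,0,-20,0,0,0],[0,0,0,0,0,0],[0,0,0,0,0,0]]'|sed -n 2,2p
python3 -c "
import fit
from fit import *
q=np.array([589.0,19.2,-.16])
a=np.mean([bot.capture('side').astype(float) for _ in range(8)],0)
print(bot.get_obs()['time'],[wheel('side',a.mean(2),q,k,dz=d) for k,d in((1,-1.4),(0,3.2),(-1,0))])"
```

```text
tool_pos: [603.9, 19.2, 95.2]
tcp_rot: [-3.141, -0.0, 1.412]
contact_force: [0.1, 0.6, -0.4]
tool_pos: [604.1, 19.2, 94.1]
tcp_rot: [3.141, -0.0, 1.412]
contact_force: [-2.3, -0.4, 4.8]
tool_pos: [611.3, 18.1, 94.8]
tcp_rot: [3.14, -0.0, 1.412]
contact_force: [-3.0, -0.5, 9.3]
tool_pos: [619.6, 16.7, 94.8]
tcp_rot: [3.139, -0.0, 1.412]
contact_force: [-0.8, 0.8, 8.7]
tool_pos: [623.4, 16.1, 94.4]
tcp_rot: [3.14, -0.0, 1.412]
contact_force: [-1.5, 0.5, 6.9]
tool_pos: [622.7, 16.1, 133.2]
21.55 [[(0.59, 119), (0.35, -4), (0.32, 60)], [(0.62, 229), (0.5, 170), (0.46, 107)], [(0.75, 123), (0.46, 62), (0.41, 243)]]
```

```bash
python3 -m jog '[[0,-5,0,0,0,0],[0,-5,16,0,0,0],[0,0,14,0,0,0],[0,0,7,0,0,0],[0,0,0,0,0,0],[0,0,0,0,0,0],[0,0,1.9,0,0,0],[0,0,0,0,0,0],[0,0,0,0,0,0]]'|sed -n 2,4p
python3 -m jog '[[0,1,0,0,0,0],[0,2,0,0,0,0],[0,2,0,0,0,0],[0,0,0,0,0,0],[0,0,0,0,0,0]]'|sed -n 2,4p
```

```text
tool_pos: [613.4, 17.7, 95.5]
tcp_rot: [3.14, -0.0, 1.412]
contact_force: [-1.2, -0.4, 4.3]
tool_pos: [617.9, 17.0, 95.3]
tcp_rot: [3.141, -0.0, 1.412]
contact_force: [-2.2, 0.8, 5.4]
```

```bash
python3 -m jog '[[0,0,-4,0,0,0],[0,0,-16,0,0,0],[0,0,-16,0,0,0],[0,0,0,0,0,0],[0,0,0,0,0,0]]'|sed -n 2,2p
python3 -c "
import fit
from fit import *
q=np.array([589.0,19.2,-.16])
a=np.mean([bot.capture('side').astype(float) for _ in range(8)],0)
print(bot.get_obs()['time'],[wheel('side',a.mean(2),q,k,dz=d) for k,d in((1,-1.4),(0,3.2),(-1,-2),(-1,0),(-1,2))])"
python3 -m jog '[[-17,2,0,0,0,0],[-17,3.3,0,0,0,0],[0,0,15,0,0,0],[0,0,12,0,0,0],[0,0,5,0,0,0],[0,0,0,0,0,0],[0,0,0,0,0,0]]'|sed -n 2,4p
python3 -m jog '[[0,0,1,0,0,0],[0,0,0,0,0,0]]'|sed -n 2,4p
python3 -m jog '[[0,0,1,0,0,0],[0,0,0,0,0,0]]'|sed -n 2,4p
```

```text
tool_pos: [617.7, 17.0, 130.2]
23.85 [[(0.59, 119), (0.35, -4), (0.32, 60)], [(0.61, 118), (0.54, 179), (0.53, 238)], [(0.64, 124), (0.41, 2), (0.38, 65)], [(0.75, 123), (0.46, 62), (0.41, 243)], [(0.69, 122), (0.41, 2), (0.4, 61)]]
tool_pos: [617.8, -17.4, 98.7]
tcp_rot: [3.141, -0.0, 1.412]
contact_force: [0.0, 0.4, 0.2]
tool_pos: [617.9, -17.3, 97.9]
tcp_rot: [3.141, -0.0, 1.412]
contact_force: [-0.2, -0.4, -0.4]
tool_pos: [617.6, -17.3, 96.6]
tcp_rot: [3.141, -0.0, 1.412]
contact_force: [-0.4, 0.5, 0.3]
```

```bash
python3 -m jog '[[0,0,1,0,0,0],[0,0,0,0,0,0]]'|sed -n 2,4p
python3 -m jog '[[0,0,1,0,0,0],[0,0,0,0,0,0]]'|sed -n 2,4p
```

```text
tool_pos: [617.5, -17.4, 95.4]
tcp_rot: [-3.141, -0.0, 1.412]
contact_force: [-0.5, -0.4, -0.2]
tool_pos: [617.6, -17.4, 94.3]
tcp_rot: [-3.141, -0.0, 1.412]
contact_force: [-0.5, -0.2, -0.2]
```

```bash
python3 -m jog '[[0,0,0.7,0,0,0],[0,0,0,0,0,0]]'|sed -n 2,4p
```

```text
tool_pos: [617.6, -17.4, 93.7]
tcp_rot: [-3.141, -0.0, 1.412]
contact_force: [-0.1, 0.0, -0.2]
```

```bash
python3 -m jog '[[0,0,1,0,0,0],[0,0,0,0,0,0]]'|sed -n 2,4p
python3 -m jog '[[0,0,0.7,0,0,0],[0,0,0,0,0,0]]'|sed -n 2,4p
```

```text
tool_pos: [617.5, -17.4, 92.7]
tcp_rot: [-3.141, -0.0, 1.412]
contact_force: [0.6, -0.0, 0.1]
tool_pos: [617.6, -17.4, 92.0]
tcp_rot: [-3.141, -0.0, 1.412]
contact_force: [-0.2, -0.1, 0.2]
```

```bash
python3 -m jog '[[0,0,1,0,0,0],[0,0,0,0,0,0]]'|sed -n 2,4p
python3 -m jog '[[0,0,0.7,0,0,0],[0,0,0,0,0,0]]'|sed -n 2,4p
```

```text
tool_pos: [617.5, -17.4, 91.0]
tcp_rot: [-3.141, -0.0, 1.412]
contact_force: [-0.5, 0.0, 0.4]
tool_pos: [617.7, -17.4, 90.5]
tcp_rot: [3.141, -0.0, 1.412]
contact_force: [-0.3, 0.4, 2.2]
```

```bash
python3 -m jog '[[0,0,0.9,0,0,0],[0,0,0,0,0,0],[0,0,0,0,0,0]]'|sed -n 2,4p
python3 -m jog '[[0,-1,0,0,0,0],[0,-2,0,0,0,0],[0,-2,0,0,0,0],[0,-2,0,0,0,0],[0,0,0,0,0,0]]'|sed -n 2,4p;python3 -m jog '[[0,-2,0,0,0,0],[0,-2,0,0,0,0],[0,-2,0,0,0,0],[0,-2,0,0,0,0],[0,0,0,0,0,0]]'|sed -n 2,4p;python3 -m jog '[[0,-1,0,0,0,0],[0,-1,0,0,0,0],[0,0,0,0,0,0],[0,0,0,0,0,0]]'|sed -n 2,4p
```

```text
tool_pos: [617.8, -17.4, 89.9]
tcp_rot: [3.141, -0.0, 1.412]
contact_force: [-0.4, 0.3, 3.4]
tool_pos: [611.4, -16.4, 90.4]
tcp_rot: [3.139, -0.0, 1.412]
contact_force: [2.3, -0.4, 6.9]
tool_pos: [603.2, -15.1, 90.2]
tcp_rot: [3.14, -0.0, 1.412]
contact_force: [2.0, -0.0, 5.3]
tool_pos: [601.1, -14.8, 89.9]
tcp_rot: [3.141, -0.0, 1.412]
contact_force: [1.8, 0.0, 5.8]
```

```bash
python3 -m jog '[[0,0,-4,0,0,0],[0,0,-16,0,0,0],[0,0,-20,0,0,0],[0,0,0,0,0,0],[0,0,0,0,0,0]]'|sed -n 2,2p
python3 -c "
import fit
from fit import *
q=np.array([589.0,19.2,-.16])
a=np.mean([bot.capture('side').astype(float) for _ in range(8)],0)
print(bot.get_obs()['time'],[wheel('side',a.mean(2),q,k,dz=d) for k,d in((-1,-1.5),(-1,0))])"
python3 -m jog '[[0,7,0,0,0,0],[0,7,16,0,0,0],[0,0,14,0,0,0],[0,0,7,0,0,0],[0,0,0,0,0,0],[0,0,0,0,0,0],[0,0,1.8,0,0,0],[0,0,0,0,0,0],[0,0,0,0,0,0]]'|sed -n 2,4p
```

```text
tool_pos: [600.1, -14.6, 128.8]
28.95 [[(0.66, 87), (0.41, 26), (0.25, 208)], [(0.72, 87), (0.43, 26), (0.3, 207)]]
tool_pos: [614.6, -16.9, 90.9]
tcp_rot: [3.141, -0.0, 1.412]
contact_force: [-1.3, -0.4, 0.3]
```

```bash
python3 -m jog '[[0,0,1.3,0,0,0],[0,0,0,0,0,0],[0,0,0,0,0,0]]'|sed -n 2,4p
python3 -m jog '[[0,-1,0,0,0,0],[0,-2,0,0,0,0],[0,-2,0,0,0,0],[0,-2,0,0,0,0],[0,-2,0,0,0,0],[0,-2,0,0,0,0],[0,-1,0,0,0,0],[0,0,0,0,0,0],[0,0,0,0,0,0]]'|sed -n 2,4p
```

```text
tool_pos: [614.8, -16.9, 90.1]
tcp_rot: [3.141, -0.0, 1.412]
contact_force: [-1.6, 0.3, 6.1]
tool_pos: [603.6, -15.2, 90.2]
tcp_rot: [3.139, -0.0, 1.412]
contact_force: [2.1, -0.3, 6.0]
```

```bash
python3 -m jog '[[0,0,-4,0,0,0],[0,0,-20,0,0,0],[0,0,-40,0,0,0],[10,0,-40,0,0,0],[30,-10,-25,0,0,0],[40,-20,0,0,0,0],[40,-20,0,0,0,0],[40,-20,0,0,0,0],[40,-20,0,0,0,0],[40,-20,0,0,0,0],[20,-10,0,0,0,0]]'|sed -n 1,2p
cat > both.py <<'E'
from fit import *
im={n:np.mean([bot.capture(n).astype(float) for _ in range(8)],0) for n in('top','side')}
print(bot.get_obs()['time'])
for n,q in(('top',[589.3,23.5,-.16]),('side',[589.0,19.2,-.16])):
    q=np.array(q); np.save(n+'2.npy',im[n]); print(n,[wheel(n,im[n].mean(2),q,k,dz=d) for k,d in((1,-1.4),(0,3.2),(-1,-1.6))])
save('pics/both.png',np.hstack([cv2.resize(im['top'][140:195,225:280],(360,360)),cv2.resize(im['side'][170:215,265:310],(360,360))]).clip(0,255).astype(np.uint8))
E
python3 both.py
```

```text
time: 32.15
tool_pos: [523.0, 263.6, 217.8]
32.95
top [[(0.54, 122), (0.34, 62), (0.26, 243)], [(0.53, 120), (0.52, 240), (0.36, 181)], [(0.62, 65), (0.29, 123), (0.27, 185)]]
side [[(0.59, 119), (0.35, -4), (0.32, 60)], [(0.61, 118), (0.54, 179), (0.53, 238)], [(0.54, 64), (0.4, 122), (0.4, -2)]]
```

View pics/both.png

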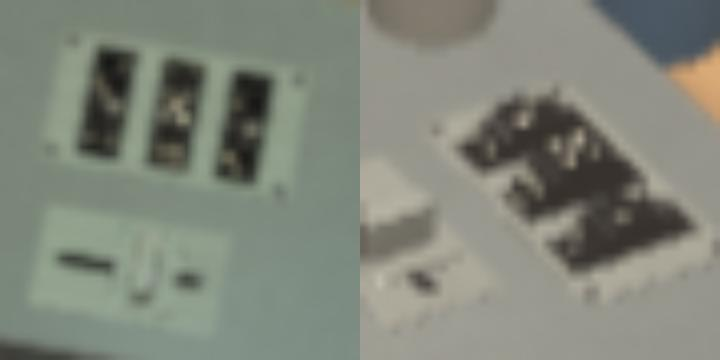

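```bash
python3 -m jog '[[-40,20,0,0,0,0],[-45,22,0,0,0,0],[-45,22,0,0,0,0],[-45,22,0,0,0,0],[-45,22,0,0,0,0],[-42,22,0,0,0,0],[0,0,40,0,0,0],[0,0,40,0,0,0],[0,0,30,0,0,0],[0,0,13,0,0,0],[0,0,0,0,0,0],[0,0,0,0,0,0]]'|sed -n 1,4p
```

```text
time: 34.15
tool_pos: [613.2, -18.2, 96.8]
tcp_rot: [3.139, -0.0, 1.412]
contact_force: [0.5, 0.1, 1.0]
```

```bash
python3 -m jog '[[1,-2,3,0,0,0],[0,0,1,0,0,0],[0,0,0,0,0,0],[0,0,0,0,0,0]]'|sed -n 1,4p; python3 -m jog '[[0,0,1,0,0,0],[0,0,0,0,0,0],[0,0,0,0,0,0]]'|sed -n 1,4p
```

```text
time: 34.55
tool_pos: [610.7, -16.9, 91.9]
tcp_rot: [3.141, -0.0, 1.412]
contact_force: [-0.0, -0.4, -0.8]
time: 34.85
tool_pos: [610.8, -17.0, 90.8]
tcp_rot: [3.141, -0.0, 1.412]
contact_force: [-0.1, 0.2, 3.1]
```

```bash
python3 -m jog '[[0,0,0.8,0,0,0],[0,0,0,0,0,0],[0,0,0,0,0,0]]'|sed -n 1,4p; python3 -m jog '[[0,-1,0,0,0,0],[0,-1,0,0,0,0],[0,0,0,0,0,0],[0,0,0,0,0,0]]'|sed -n 1,4p
```

```text
time: 35.15
tool_pos: [610.8, -17.0, 90.4]
tcp_rot: [3.14, -0.0, 1.412]
contact_force: [-0.7, 0.8, 5.7]
time: 35.55
tool_pos: [609.6, -16.8, 90.4]
tcp_rot: [3.139, -0.0, 1.412]
contact_force: [3.1, -0.1, 4.9]
```

```bash
python3 -m jog '[[0,-0.6,0,0,0,0],[0,0,0,0,0,0],[0,0,-4,0,0,0],[0,0,-16,0,0,0],[0,0,-20,0,0,0],[0,0,0,0,0,0],[0,0,0,0,0,0]]'|sed -n 1,4p
python3 -c "
from fit import *
q=np.array([589.0,19.2,-.16])
a=np.mean([bot.capture('side').astype(float) for _ in range(8)],0)
print([wheel('side',a.mean(2),q,k,dz=d) for k,d in((1,-1.4),(0,3.2),(-1,-1.6))])"
python3 -m jog '[[3,-20,0,0,0,0],[3,-30,0,0,0,0],[5,-30,0,0,0,0],[0,0,15,0,0,0],[0,0,15,0,0,0],[0,0,8,0,0,0],[0,0,6,0,0,0],[0,0,0,0,0,0],[0,0,0,0,0,0]]'|sed -n 1,4p
```

```text
time: 36.25
tool_pos: [607.2, -16.5, 129.0]
tcp_rot: [-3.14, -0.0, 1.412]
contact_force: [-0.3, 0.6, -1.0]
[[(0.58, 119), (0.35, -4), (0.32, 60)], [(0.61, 118), (0.54, 179), (0.53, 238)], [(0.52, 60), (0.49, -5), (0.46, 118)]]
time: 37.55
tool_pos: [530.9, 6.9, 85.8]
tcp_rot: [3.141, -0.0, 1.412]
contact_force: [0.9, 0.3, 0.4]
```

```bash
python3 -m jog '[[2,0,0,0,0,0],[2,0,0,0,0,0],[2,0,0,0,0,0],[0,0,0,0,0,0]]'|sed -n 2,4p; python3 -m jog '[[1,0,0,0,0,0],[1,0,0,0,0,0],[0,0,0,0,0,0]]'|sed -n 2,4p; python3 -m jog '[[1,0,0,0,0,0],[1,0,0,0,0,0],[0,0,0,0,0,0]]'|sed -n 2,4p; python3 -m jog '[[1,0,0,0,0,0],[1,0,0,0,0,0],[0,0,0,0,0,0]]'|sed -n 2,4p
```

```text
tool_pos: [531.7, 13.3, 85.8]
tcp_rot: [3.141, -0.0, 1.412]
contact_force: [-0.1, -0.3, 0.3]
tool_pos: [531.9, 15.0, 85.6]
tcp_rot: [-3.142, -0.0, 1.412]
contact_force: [0.0, -0.6, -0.3]
tool_pos: [532.2, 16.6, 85.6]
tcp_rot: [-3.141, 0.0, 1.412]
contact_force: [-1.3, -3.4, 0.0]
tool_pos: [532.5, 18.9, 85.6]
tcp_rot: [-3.142, -0.0, 1.412]
contact_force: [-0.5, -2.7, -0.9]
```

Contact at y≈15.7 and it slides with about 3 N. I'll continue past 2 mm gently.

```bash
python3 -m jog '[[1,0,0,0,0,0],[1,0,0,0,0,0],[0,0,0,0,0,0]]'|sed -n 2,4p; python3 -m jog '[[1,0,0,0,0,0],[1,0,0,0,0,0],[0,0,0,0,0,0]]'|sed -n 2,4p
```

```text
tool_pos: [532.9, 21.0, 85.6]
tcp_rot: [3.142, -0.0, 1.412]
contact_force: [-0.0, -2.0, 0.3]
tool_pos: [533.2, 23.0, 85.6]
tcp_rot: [3.142, -0.0, 1.412]
contact_force: [-1.1, -2.0, 0.1]
```

```bash
python3 -m jog '[[1,0,0,0,0,0],[1,0,0,0,0,0],[1,0,0,0,0,0],[1,0,0,0,0,0],[1,0,0,0,0,0],[0,0,0,0,0,0]]'|sed -n 2,4p; python3 -m jog '[[1,0,0,0,0,0],[1,0,0,0,0,0],[1,0,0,0,0,0],[0,0,0,0,0,0]]'|sed -n 2,4p;  python3 -m jog '[[1,0,0,0,0,0],[0,0,0,0,0,0]]'|sed -n 2,4p
```

```text
tool_pos: [534.0, 27.9, 85.6]
tcp_rot: [3.142, -0.0, 1.412]
contact_force: [-0.3, -2.6, 0.2]
tool_pos: [534.5, 30.9, 85.6]
tcp_rot: [3.142, -0.0, 1.412]
contact_force: [-0.2, -2.1, 0.3]
tool_pos: [534.5, 31.3, 85.6]
tcp_rot: [-3.142, 0.001, 1.412]
contact_force: [-0.9, -5.4, 0.3]
```

```bash
python3 -m jog '[[1,0,0,0,0,0],[0,0,0,0,0,0],[0,0,0,0,0,0]]'|sed -n 2,4p
```

```text
tool_pos: [534.5, 31.4, 85.6]
tcp_rot: [-3.141, 0.002, 1.412]
contact_force: [-1.7, -7.6, 0.8]
```

At the stop. I'll back off to the right, lift away and check.

```bash
python3 -m jog '[[-3,0,0,0,0,0],[-6,0,0,0,0,0],[0,0,-20,0,0,0],[0,0,-40,0,0,0],[10,0,-40,0,0,0],[40,0,-25,0,0,0],[45,0,0,0,0,0],[45,0,0,0,0,0],[45,0,0,0,0,0],[45,0,0,0,0,0],[20,0,0,0,0,0],[0,0,0,0,0,0]]'|sed -n 1,4p
python3 both.py; python3 - <<'E'
import numpy as np; from h import save
b=np.load('top2.npy'); save('pics/end.png',b[100:230,175:325].clip(0,255).astype(np.uint8),4)
E
```

```text
time: 42.15
tool_pos: [572.4, 273.8, 210.0]
tcp_rot: [-3.141, -0.001, 1.416]
contact_force: [-0.3, -0.1, 0.1]
42.95
top [[(0.54, 122), (0.34, 62), (0.26, 243)], [(0.53, 120), (0.51, 240), (0.36, 181)], [(0.61, 63), (0.26, 184), (0.18, 122)]]
side [[(0.59, 119), (0.35, -4), (0.32, 60)], [(0.61, 118), (0.54, 179), (0.53, 238)], [(0.52, 60), (0.49, -5), (0.46, 118)]]
```

View pics/end.png

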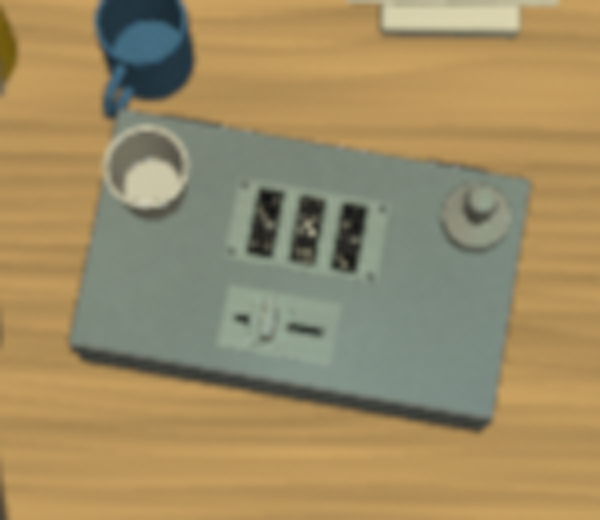

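The slide tab has moved left (crop (265,322)) and the slot now shows to its right. The wheels read 3, 5 and 2, and the cup and tamper haven't moved.

```bash
python3 -c "
from plant import bot
print(bot.close_job())"
```

```text
the job is handed in; nothing more can be done
None
```

The cash box is unlocked and handed in: the wheels read 3, 5 and 2, each within about 3° of square by the camera fits, the slide is fully home on its stop, the arm is clear, and the cup and tamper stand where they were.

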